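# Close the stoneware jar with the lid that fits

### The job

The open red-brown stoneware jar needs its lid: of the three wooden lids on the worktop, only one is the right size. Set that lid gently on the jar (not dropped), knob up, with its plug down in the mouth and its disc lying flat on the rim all round. Leave the other two lids where they lie and the jar standing where it is.

Things in the scene. Friction and masses are not known exactly. Their poses are not given: they have to be found in the camera images.
- jar: open round red-brown stoneware jar standing upright on the worktop, 90 mm high, 98 mm across the rim outside, mouth 84 mm across inside (wall 7 mm), empty. Origin at the centre of its underside, z up. 600 g, loose.
- jar_rim (a point): centre of the jar's mouth, at the height of the top of the rim (90 mm above the jar's origin)
- lid_a: turned pale wooden jar lid, the smallest of the three: a flat round disc 74 mm across and 9 mm thick, a plain upright knob on top (26 mm across, 36 mm tall), and a round plug underneath (46 mm across, 12 mm deep). It lies on the worktop right way up, on its plug. Origin at the centre of the plug's underside, z up along the axis: the disc spans 12 to 21 mm above the origin, the knob 21 to 57 mm. 44 g. Loose.
- lid_b: turned pale wooden jar lid, the middle one of the three: a flat round disc 100 mm across and 9 mm thick, a plain upright knob on top (26 mm across, 36 mm tall), and a round plug underneath (72 mm across, 12 mm deep). It lies on the worktop right way up, on its plug. Origin at the centre of the plug's underside, z up along the axis: the disc spans 12 to 21 mm above the origin, the knob 21 to 57 mm. 80 g. Loose.
- lid_c: turned pale wooden jar lid, the largest of the three: a flat round disc 128 mm across and 9 mm thick, a plain upright knob on top (26 mm across, 36 mm tall), and a round plug underneath (100 mm across, 12 mm deep). It lies on the worktop right way up, on its plug. Origin at the centre of the plug's underside, z up along the axis: the disc spans 12 to 21 mm above the origin, the knob 21 to 57 mm. 131 g. Loose.
There are look-alikes about, which are no part of the job. What is shaped like the lid_b but black or blue is not meant. Of the things that look like the jar, the larger one is meant.

How it is judged:
At the end, for the whole second after the job is handed in: The 100 mm lid sits on the jar knob up: axis within 10 mm of the mouth's centre, disc within 5 mm of the rim, level within 7 degrees. The jar stands upright within 40 mm, the other two lids lie within 30 mm, of where they were. Lid and jar are at rest (horizontal distance between lid_b and jar_rim below 0.01 m and z of lid_b in the frame of jar_rim between -0.017 and -0.007 m and angle between each of lid_b, jar's own z axis and vertical below 0.12 rad and height (world z) of jar below 0.01 m and distance of jar from where it was at the start of the episode below 0.04 m and distance of each of lid_a, lid_c from where it was at the start of the episode below 0.03 m and linear speed of each of lid_b, jar below 0.02 m/s); the robot touches nothing.
It fails at once if the fitting lid comes down on the jar faster than 0.6 m/s (dropped or slammed) (linear speed of lid_b above 0.6 m/s and horizontal distance between lid_b and jar_rim below 0.03 m and z of lid_b in the frame of jar_rim below 0.06 m).
It also fails if it takes over 38 s, if anything falls off the work surface, if the arm or the gripper's body presses on something with over 40 N, if the wrist force passes 120 N, or if a joint passes its speed limit or range.

### The arm

A 6-joint arm with a two-finger parallel gripper is mounted at the origin on a cart in front of the work surface, level with it; the furniture and walls round the work are solid. World frame = base frame: x ahead of the robot, y to its left, z up, the work surface at z = 0. Lengths are in m, angles in rad, forces in N, time in s.
With the tool pointing down it reaches from about 0.225 to 0.875 m from the base axis. Payload 3.4 kg.
Tool frame: the origin (TCP) lies on the centre line of the jaws, within the pads' length; the fingertips stand 17 mm ahead of it and the grasp point (between the pads) lies 2 mm behind it (nose_length is the distance from the TCP to the fingertips, in m); z points along the fingers, y is the line along which they close (so a half turn about z gives the same grasp; the last joint's range is limited). The gripper opens to 85 mm and grips with 20 to 120 N. Pads are 22 mm wide; open, the fingers measure 114 mm over their backs; the gripper's body (76 mm by 85 mm) begins 54 mm behind the grasp point. The pads swing forward as they close: fully open they stand 13 mm farther back than shut.
Start: joints at [1.092, 0.276, 1.505, -0, 1.361, -0.121], TCP at [0.201, 0.539, 0.248] pointing down, gripper open.
Joint ranges: [-2.89, 2.89], [-0.75, 2.08], [0.22, 2.7], [-1.18, 4.32], [0.11, 2.71], [-2.7, 2.7]. Speed limits (rad/s): [2.57, 2.57, 3.14, 3.14, 3.14, 3.14].

### API

Orientations are given as a unit quaternion [w, x, y, z].
In Python, from rig import get_state, get_image, sign_off, find_in, place_of, nose_length gives the robot as it stands.
- The arm moves only by the tool apply_moves, never from a script. Its argument "deltas" is one flat list of numbers, 5 for each row, row after row: the finger opening in mm, from 0 to 85.4, then the shift along the tool's x, y, z in mm, then the turn about the tool's z in degrees. A call has 1 to 12 rows; each row is the pose to reach, as a shift and turn from the pose commanded when the call began, along the tool's axes at that moment; what a row does not reach only later rows make up. A row lasts 1/12 s, in which the tool goes at most 41.7 mm and 7.16 degrees, less where a joint would pass 70% of its speed; a pose out of reach is approached as far as the arm can. A call with a gripper value outside its range is refused whole. The fingers move at their own pace and stop on an object; "squeeze" is the grip in N (left out, the last holds). Time passes only in rows, so rows that repeat a pose let the fingers close. It gives the time, the measured TCP pose, the force, the opening and the grip force at its end, in the units of the state.
- get_state(): the state, without advancing time (a new reading comes with each control period).
- get_image(name): name is "side" or "top"; returns a dict with "frame" (400x640x3 uint8, red, green, blue), "K" (3x3 intrinsics, pixels), "position" and "orientation" of the camera in the world. Camera axes: x right, y down, z forward; pixel columns grow to the right and rows downward; lengths in m; the calibration is good to about 2 mm. A picture is of the moment at which its call begins. There is no depth.
- sign_off(): hands the job in; it is judged then, once.
Trained networks look in a picture, given as the dict that the camera call returned (one of the last four; its "shot" number tells which), for a name from the list of things; names that differ only in an ending like _2 or _b are one class to them, and where a whole thing is asked for, a point or a joint stands for the part that bears it (a point fixed in the world has none). Each returns a list of dicts, best first, with "score" (0 to 1); they miss things now and then, are a little off and sometimes report something else, mostly with a low value. They report only what shows in the picture. A call takes as long as a camera call. They do not tell look-alikes from the thing itself.
- find_in(query, picture): "point" ([column, row] in pixels, amid what is visible of it).
- place_of(query, picture): "point" ([column, row] in pixels: a listed point, or the origin of a listed thing).
The state is a dict: "clock": time; "qpos": joint angles; "qd": joint speeds; "effort": joint torques, N m; "position": TCP position; "ee_rot": TCP orientation; "contact_force": force on the tool from outside, world axes, zero at the start; "moment": the same for the moment, N m; "width": finger opening in m; "gripper_force": force on a finger pad.
Only numpy, scipy, OpenCV 4.12 (cv2) and the standard library are available. Lean on these libraries where they do the work, as an engineer would, in place of code of your own. Each camera call takes 0.05 s, during which the arm holds its last target. There are 200 camera calls.

## Working session

There is one attempt and no reset: what is moved stays moved. The work goes in short steps, Python scripts to look and compute and a tool call to move; the robot and the scene stay as the last step left them, time stands still between calls to the robot, and variables do not carry over. Pictures are saved under pics/ and viewed, at most 10 in all, crops included, and the job is handed in when it is done.

Besides the shell and the picture viewer there is one more tool, called after "Emit:" in YAML: its name, and indented under it one key for each argument. apply_moves: Moves the arm, as the interface text tells. Its arguments: {"type":"object","properties":{"deltas":{"type":"array"},"squeeze":{"type":"number"}},"required":["deltas"]}

```bash
mkdir -p pics
cat > h.py <<'E'
import numpy as np, cv2
from scipy.spatial.transform import Rotation as R
from rig import *
def rot(q): return R.from_quat([q[1],q[2],q[3],q[0]]).as_matrix()
def ray(im,p):
    d=rot(im["orientation"])@np.linalg.inv(im["K"])@np.array([p[0],p[1],1.]); return np.array(im["position"]),d/np.linalg.norm(d)
def atz(im,p,z):
    o,d=ray(im,p); return o+d*(z-o[2])/d[2]
def tri(a,pa,b,pb):
    o,d=ray(a,pa);q,e=ray(b,pb)
    s=np.linalg.lstsq(np.c_[d,-e],q-o,rcond=None)[0]
    x,y=o+d*s[0],q+e*s[1]; return (x+y)/2,np.linalg.norm(x-y)
def proj(im,P):
    c=rot(im["orientation"]).T@(np.array(P)-im["position"]); u=im["K"]@c; return u[:2]/u[2]
def save(im,n): cv2.imwrite("pics/"+n,im["frame"][:,:,::-1])
E
python3 - <<'E'
from h import *
np.set_printoptions(precision=3,suppress=True)
T=get_image("top");S=get_image("side");save(T,"t0.png");save(S,"s0.png")
for n,i in(("T",T),("S",S)):
    print(n,i["position"],i["orientation"],i["K"][0,0])
    for q in("lid_b","jar","jar_rim"):
        for r in place_of(q,i): print(n,q,np.round(r["point"],1),round(r["score"],2))
print(get_state()["ee_rot"],nose_length)
E
```

```text
T [0.293 0.084 1.142] [-0.063  0.706 -0.703  0.056] 443.57819721721785
T lid_b [250.4 261. ] 0.97
T lid_b [364.1 149.5] 0.89
T lid_b [252.1 209.3] 0.76
T lid_b [441.9 220.1] 0.74
T lid_b [335.4 212. ] 0.64
T jar [302.7 153.4] 0.95
T jar_rim [301.3 147.6] 0.94
T jar_rim [205.5 225.7] 0.62
S [0.538 1.045 0.624] [-0.012  0.039  0.862 -0.505] 472.4208607260293
S lid_b [331.7 272.9] 0.84
S lid_b [395.8 275.9] 0.81
S lid_b [328.4 219.5] 0.79
S lid_b [265.  209.7] 0.74
S jar [266.4 244.5] 0.58
S jar_rim [362.6 284.4] 0.74
S jar_rim [260.3 212.7] 0.57
[-0.     0.178  0.984 -0.   ] 0.017
```

```bash
ls pics
```

```text
s0.png
t0.png
```

View pics/t0.png

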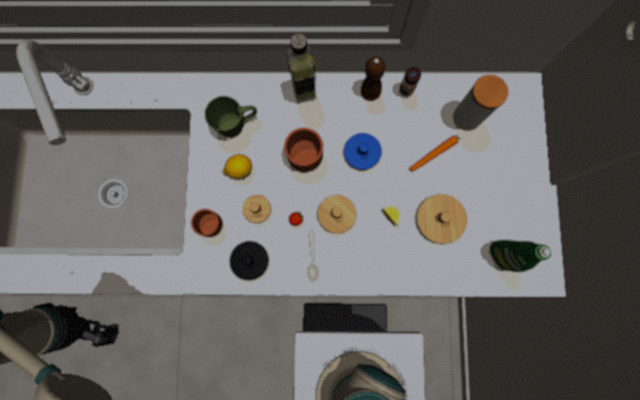

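View pics/s0.png

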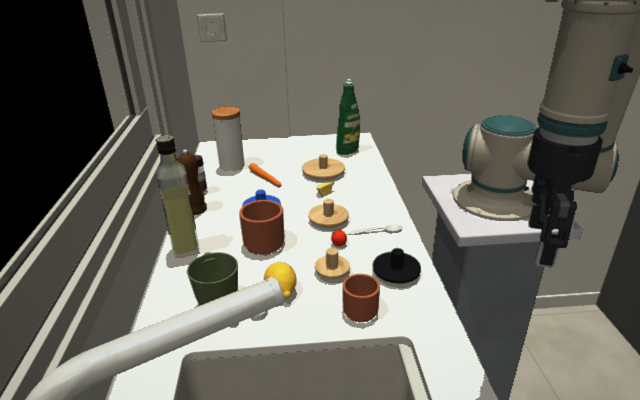

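The top view shows lid_b at about (337,214), the jar at (304,150), lid_a at (257,209) and lid_c at (442,219). The side view shows lid_b at (329,215) and the jar at (263,228). Black and blue lids and the small jar at (207,223) are look-alikes. Next I'll measure both from segmentation.

```bash
cat > m.py <<'E'
from h import *
np.set_printoptions(precision=4,suppress=True)
T=get_image("top");S=get_image("side")
def near(q,i,p,f=place_of):
    r=[np.array(x["point"]) for x in f(q,i)]; r=[x for x in r if np.hypot(*(x-p))<25]; return r[0] if r else None
def blob(i,p,lo,hi,h=32):
    x0,y0=int(p[0])-h,int(p[1])-h
    c=cv2.cvtColor(i["frame"][y0:y0+2*h,x0:x0+2*h],cv2.COLOR_RGB2HSV)
    m=cv2.inRange(c,lo,hi)
    if lo[0]<3: m|=cv2.inRange(c,(172,lo[1],lo[2]),(180,255,255))
    n,l,s,ce=cv2.connectedComponentsWithStats(m); k=1+np.argmax(s[1:,4])
    cn=max(cv2.findContours((l==k).astype(np.uint8),0,1)[0],key=cv2.contourArea)
    return cv2.fitEllipse(cn),(x0,y0),s[k]
if __name__=="__main__":
    for n,i,pl,pj in(("T",T,(337,214),(304,150)),("S",S,(329,215),(263,225))):
        print(n,"lid",near("lid_b",i,pl),near("jar_rim",i,np.array(pj)-(0,8)),near("jar",i,pj))
        for p,lo,hi in((pl,(8,60,60),(25,255,255)),(pj,(0,90,30),(8,255,255))):
            e,o,s=blob(i,p,lo,hi); print(np.add(e[0],o),e[1:],s[:2]+o,s[2:])
    for n,i,b in(("tl",T,(280,110,110,130)),("sl",S,(220,180,150,80))):
        x,y,w,h=b; cv2.imwrite(f"pics/{n}.png",cv2.resize(i["frame"][y:y+h,x:x+w,::-1],None,fx=4 if n=="tl" else 5,fy=4 if n=="tl" else 5,interpolation=2))
    a,b=near("lid_b",T,(337,214)),near("lid_b",S,(329,215))
    if a is not None and b is not None: print("lid origin",tri(T,a,S,b))
    a,b=near("jar_rim",T,(304,147)),near("jar_rim",S,(262,212))
    if a is not None and b is not None: print("rim",tri(T,a,S,b))
E
python3 m.py
```

```text
T lid None None None
[336.43   213.7847] ((37.46984100341797, 37.923828125), 94.70662689208984) [317 195] [  39   39 1168]
[302.4249 148.3375] ((34.59372329711914, 42.02290725708008), 172.39295959472656) [284 128] [ 39  43 695]
S lid [331.3 218.7] [258.8 212.1] [265.4 247.6]
[328.2554 214.2407] ((26.400697708129883, 37.807125091552734), 89.70332336425781) [309 199] [ 40  29 810]
[259.5574 221.9699] ((30.72087860107422, 47.789249420166016), 7.525232315063477) [241 200] [ 40  54 555]
```

View pics/tl.png

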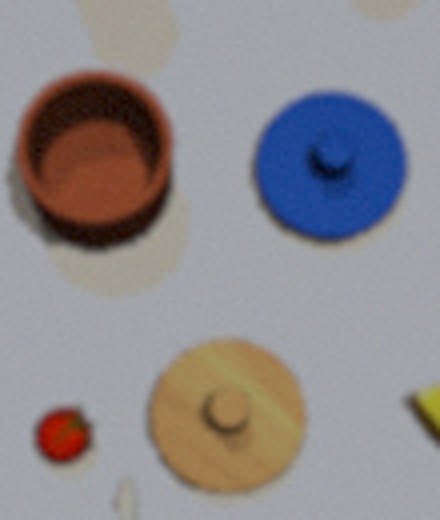

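View pics/sl.png

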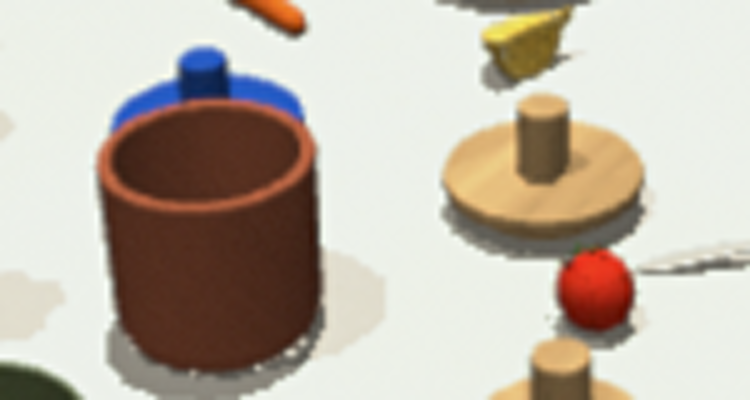

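The crops show the rim ellipse centred at about (303.5,146.5) top and (261.0,210.8) side. The lid_b knob top is at (336.9,211.4) top and (328.3,200.8) side, and the disc top at (336.5,213.4) and (328.2,214.0).

Run:
```python
from h import *
np.set_printoptions(precision=4,suppress=True)
T=get_image("top");S=get_image("side")
for n,a,b,z in(("rim",(303.5,146.5),(261.0,210.8),.09),("knob",(336.9,211.4),(328.3,200.8),.057),("disc",(336.5,213.4),(328.2,214.),.021)):
    print(n,tri(T,a,S,b),atz(T,a,z),atz(S,b,z))
    P=tri(T,a,S,b)[0]; s=get_state(); M=rot(s["ee_rot"]); print(" tool-frame shift mm",M.T@(P-s["position"])*1e3)
print(s["position"],M, s["clock"],s["qpos"])
```

```text
rim (array([0.6028, 0.1375, 0.0888]), np.float64(7.484060597249513e-05)) [0.6025 0.1374 0.09  ] [0.6026 0.1396 0.09  ]
 tool-frame shift mm [-516.4627 -235.1543  159.5468]
knob (array([0.4457, 0.055 , 0.0576]), np.float64(0.0013383375034034248)) [0.4464 0.0548 0.057 ] [0.4449 0.0542 0.057 ]
 tool-frame shift mm [-398.1713 -367.5055  190.687 ]
disc (array([0.446 , 0.055 , 0.0202]), np.float64(0.0008956633685386797)) [0.4463 0.0549 0.021 ] [0.4457 0.0564 0.021 ]
 tool-frame shift mm [-398.4911 -367.3963  228.0701]
[0.2014 0.5386 0.2483] [[-0.9367  0.3502  0.0001]
 [ 0.3502  0.9367  0.0001]
 [-0.      0.0001 -1.    ]] 1.1 [ 1.092   0.2759  1.5049 -0.      1.3607 -0.121 ]
```

Emit:
apply_moves:
  deltas: [60,-398,-367,0,0,60,-398,-367,0,0,60,-398,-367,0,0,60,-398,-367,0,0,60,-398,-367,0,0,60,-398,-367,0,0,60,-398,-367,0,0,60,-398,-367,0,0,60,-398,-367,0,0,60,-398,-367,0,0,60,-398,-367,0,0,60,-398,-367,0,0]
  squeeze: 30

```text
clock: 2.1
position: [0.4275, 0.0904, 0.2487]
ee_rot: [0.001, 0.178, 0.984, 0.0]
contact_force: [1.0, 1.0, 0.2]
width: 0.0601
gripper_force: 0.0
```

Emit:
apply_moves:
  deltas: [60,-30,-27,0,0,60,-30,-27,40,0,60,-30,-27,80,0,60,-30,-27,120,0,60,-30,-27,140,0,60,-30,-27,140,0,60,-30,-27,140,0,60,-30,-27,140,0]

```text
clock: 2.77
position: [0.4471, 0.0566, 0.1097]
ee_rot: [0.002, 0.178, 0.984, 0.0]
contact_force: [0.6, 0.2, 0.4]
width: 0.0604
gripper_force: 0.0
```

Run:
```python
from h import *
np.set_printoptions(precision=4,suppress=True)
s=get_state(); M=rot(s["ee_rot"]); print(s["position"],M.T@(np.array([.4458,.055,.044])-s["position"])*1e3)
S=get_image("side");cv2.imwrite("pics/s1.png",cv2.resize(S["frame"][130:260,240:420],None,fx=4,fy=4)[:,:,::-1])
```

```text
[0.4471 0.0566 0.1097] [ 0.8717 -2.0848 65.6985]
```

View pics/s1.png

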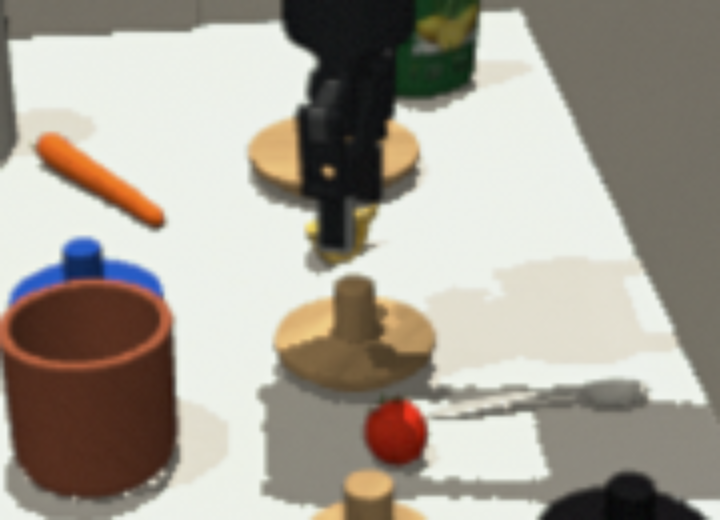

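The hand stands over lid_b, whose knob is at about (354,310) in the crop. Going down and closing.

Emit:
apply_moves:
  deltas: [60,1,-2,30,0,60,1,-2,55,0,60,1,-2,65,0,60,1,-2,65,0,40,1,-2,65,0,32,1,-2,65,0,20,1,-2,65,0,20,1,-2,65,0,20,1,-2,65,0,20,1,-2,65,0,20,1,-2,65,0,20,1,-2,65,0]
  squeeze: 35

```text
clock: 3.82
position: [0.4456, 0.0551, 0.045]
ee_rot: [0.002, 0.178, 0.984, 0.0]
contact_force: [-0.1, -0.6, 7.3]
width: 0.0245
gripper_force: 34.2
```

Emit:
apply_moves:
  deltas: [20,0,0,-15,0,20,0,0,-45,0,20,0,0,-80,0,20,0,0,-115,0,20,0,0,-130,0,20,0,0,-130,0,20,0,0,-130,0,20,0,0,-130,0,20,0,0,-130,0]

```text
clock: 4.57
position: [0.4427, 0.0551, 0.1718]
ee_rot: [-0.002, 0.178, 0.984, -0.0]
contact_force: [-0.0, 0.1, -0.5]
width: 0.025
gripper_force: 34.5
```

```bash
cat > l.py <<'E'
from h import *
import sys
np.set_printoptions(precision=4,suppress=True)
s=get_state(); M=rot(s["ee_rot"]); print(s["position"],s["contact_force"],M.T@(np.array([.6028,.138,0])-s["position"])*1e3)
S=get_image("side");T=get_image("top")
P=s["position"];u=proj(S,P).astype(int);v=proj(T,P).astype(int); print(u,v,[proj(i,[.6028,.138,.09]) for i in(S,T)])
c=[i["frame"][p[1]-50:p[1]+50,p[0]-50:p[0]+50] for i,p in((S,u),(T,v))]
cv2.imwrite("pics/"+sys.argv[1],cv2.resize(np.hstack(c),None,fx=4,fy=4)[:,:,::-1])
E
python3 l.py g1.png
```

```text
[0.4427 0.0551 0.1718] [-0.0446  0.0932 -0.5448] [-121.4969  133.8761  171.2893]
[328 157] [338 205] [array([260.9351, 210.4392]), array([303.2682, 146.3744])]
```

View pics/g1.png

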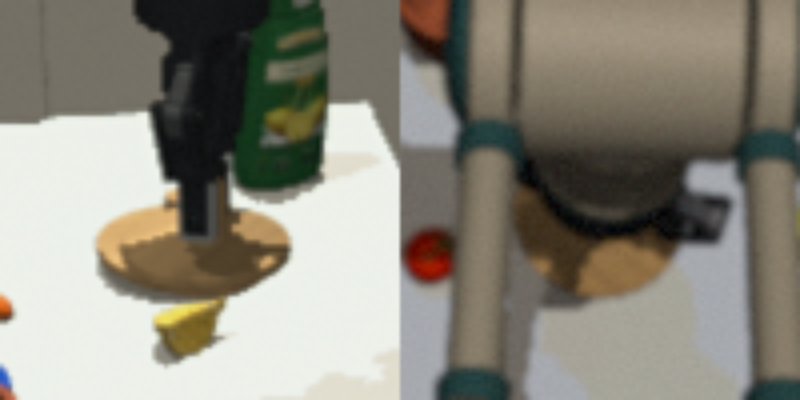

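The lid is held level, with its disc at about (195,250) in the left half of the crop. Moving over the jar.

Emit:
apply_moves:
  deltas: [20,-15,16,0,0,20,-37,41,0,0,20,-60,66,0,0,20,-83,91,0,0,20,-106,116,0,0,20,-120,132,0,0,20,-120,132,0,0,20,-120,132,0,0,20,-120,132,0,0,20,-120,132,0,0,20,-120,132,0,0]

```text
clock: 5.58
position: [0.6015, 0.1362, 0.1732]
ee_rot: [-0.001, 0.178, 0.984, -0.0]
contact_force: [0.3, 0.2, -0.2]
width: 0.0249
gripper_force: 34.6
```

```bash
python3 l.py g2.png
```

```text
[0.6015 0.1362 0.1732] [ 0.3248  0.1594 -0.2336] [ -0.7651   2.2717 173.2271]
[258 176] [302 136] [array([260.9351, 210.4392]), array([303.2682, 146.3744])]
```

View pics/g2.png

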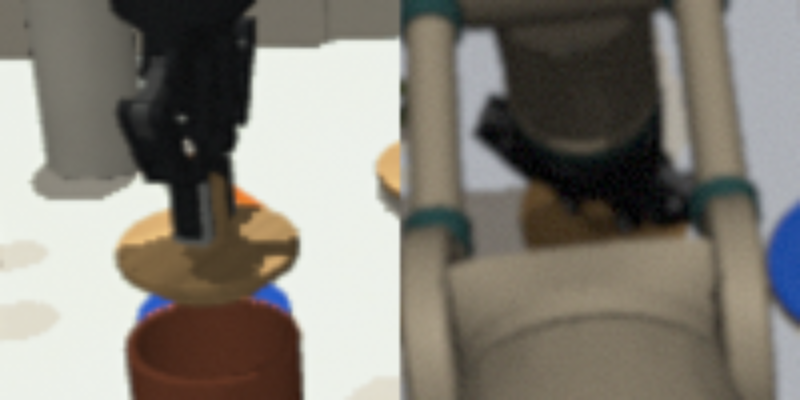

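Run:
```python
from h import *
S=get_image("side")
# seg disc bbox columns & rim cols
h=cv2.cvtColor(S["frame"],cv2.COLOR_RGB2HSV)
m=cv2.inRange(h,(8,60,30),(25,255,255))[165:205,220:300]; c=np.where(m.sum(0)>0)[0]+220; print("disc cols",c.min(),c.max())
r=(cv2.inRange(h,(0,90,20),(8,255,255))|cv2.inRange(h,(172,90,20),(180,255,255)))[205:245,220:300]; c=np.where((r>0).sum(0)>3)[0]+220; print("jar cols",c.min(),c.max())
for P in([.6015,.1362,.149],[.6028,.138,.09],[.6028,.138,.149]): print(P,proj(S,P))
st=get_state();print(st["clock"],st["position"])
```

```text
disc cols 237 281
jar cols 240 282
[0.6015, 0.1362, 0.149] [259.41993074 186.48281779]
[0.6028, 0.138, 0.09] [260.93513162 210.43920811]
[0.6028, 0.138, 0.149] [258.79002505 186.90436469]
5.7333 [0.60211219 0.13633248 0.17367709]
```

Emit:
apply_moves:
  deltas: [20,-1,2,10,0,20,-1,2,20,0,20,-1,2,28,0,20,-1,2,35,0,20,-1,2,40,0,20,-1,2,43,0,20,-1,2,45,0,20,-1,2,45,0,20,-1,2,45,0]

```text
clock: 6.48
position: [0.6045, 0.1382, 0.1284]
ee_rot: [0.0, 0.178, 0.984, 0.0]
contact_force: [0.4, -0.8, -1.0]
width: 0.0251
gripper_force: 34.6
```

Emit:
apply_moves:
  deltas: [20,0,0,1,0,20,0,0,2,0,20,0,0,3,0,20,0,0,3.5,0,20,0,0,4,0,20,0,0,4,0,20,0,0,4,0]

```text
clock: 7.07
position: [0.6043, 0.1382, 0.1243]
ee_rot: [0.0, 0.178, 0.984, 0.0]
contact_force: [-0.3, 0.1, -1.4]
width: 0.0249
gripper_force: 34.6
```

No contact yet, so I'm lowering in small steps.

Emit:
apply_moves:
  deltas: [20,0,0,0.7,0,20,0,0,1.4,0,20,0,0,2,0,20,0,0,2,0,20,0,0,2,0]

```text
clock: 7.48
position: [0.6043, 0.1383, 0.1232]
ee_rot: [0.0, 0.178, 0.984, 0.0]
contact_force: [-1.4, -0.3, 5.5]
width: 0.025
gripper_force: 35.3
```

```bash
python3 l.py g3.png
```

```text
[0.6043 0.1383 0.1232] [-1.4181 -0.3276  5.5167] [  1.3943  -0.8266 123.1733]
[259 197] [302 141] [array([260.9351, 210.4392]), array([303.2682, 146.3744])]
```

View pics/g3.png

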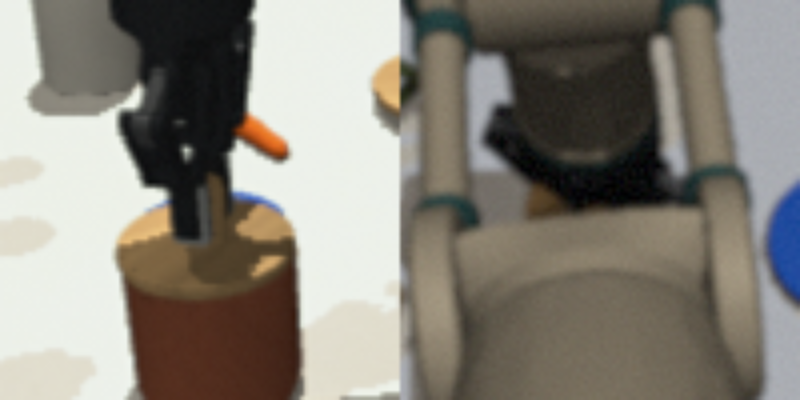

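The disc covers the rim at the expected height, with contact at 5.5 N. Releasing, then retreating straight up.

Emit:
apply_moves:
  deltas: [30,0,0,1.5,0,40,0,0,1.5,0,50,0,0,1,0,55,0,0,0,0,55,0,0,0,0,55,0,0,0,0,55,0,0,-15,0,55,0,0,-40,0,55,0,0,-75,0,55,0,0,-110,0,55,0,0,-110,0,55,0,0,-110,0]

```text
clock: 8.58
position: [0.6057, 0.1384, 0.2351]
ee_rot: [0.003, 0.178, 0.984, 0.001]
contact_force: [0.7, 0.4, -0.1]
width: 0.0549
gripper_force: 0.0
```

Emit:
apply_moves:
  deltas: [55,35,-15,0,0,55,75,-35,0,0,55,110,-50,0,0,55,145,-65,0,0,55,180,-80,0,0,55,215,-95,0,0,55,240,-105,0,0,55,240,-105,0,0,55,240,-105,0,0,55,240,-105,0,0]

```text
clock: 9.42
position: [0.3432, 0.1239, 0.2319]
ee_rot: [0.0, 0.178, 0.984, 0.0]
contact_force: [0.6, -0.8, 0.7]
width: 0.055
gripper_force: 0.0
```

Run:
```python
from h import *
S=get_image("side");T=get_image("top")
c=[cv2.resize(S["frame"][160:260,210:310],None,fx=4,fy=4),cv2.resize(T["frame"][100:200,255:355],None,fx=4,fy=4)]
cv2.imwrite("pics/f.png",np.hstack(c)[:,:,::-1])
s=get_state();print(s["clock"],s["position"],s["contact_force"])
for P in([.6028,.138,.135],[.6028,.138,.099]): print(proj(S,P),proj(T,P))
```

```text
9.5167 [0.3438821  0.12396756 0.23200695] [-1.76827926  0.20015748  0.16087224]
[259.31000386 192.60926534] [302.345314   140.94843168]
[260.61561521 206.93366255] [303.0897113 145.3248144]
```

View pics/f.png

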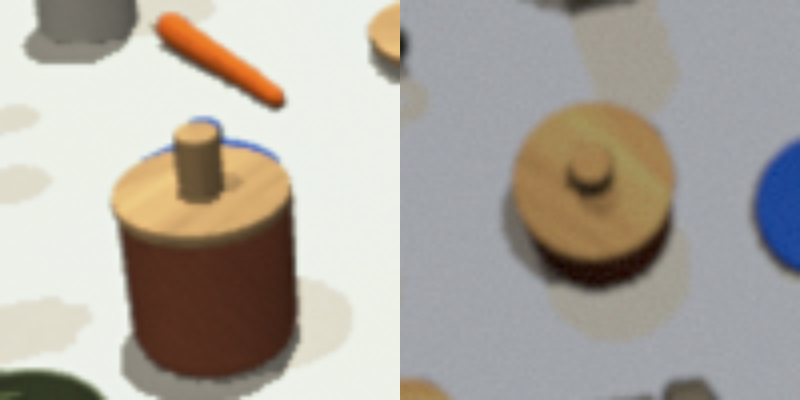

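The lid sits flat and centred: its knob top is at (259,192.6) in the side view and its disc at (303.4,145.6) in the top view, both as predicted. Nothing touches the robot, so I'm handing in.

```bash
python3 -c "
from rig import *
print(sign_off())"
```

```text
the job is handed in; nothing more can be done
None
```

I set the 100 mm lid on the larger red-brown jar, knob up and flat on the rim; the final pictures show it centred and seated, and I handed the job in at about 9.5 s (the hand-in returned no verdict).

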